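# Close a watch case back in the lever press

## Task

Close the case back of the watch in the bench press: without lifting it, slide the watch carrier fully home against the stop under the ram, then push the sliding guard shut until its latch clicks. Only then pull the lever right down to its stop, hold it there for about a second, and ease it slowly all the way back up over two to four seconds without ever letting it fly back. Leave the guard shut and the carrier home, and do not disturb the things standing round the press.

Things in the scene. Friction and masses are not known exactly. Their poses are not given: they have to be found in the camera images.
- press: Grey steel bench press, fixed. Its frame ('press frame', mm below): origin on the table under the ram axis, z up, front facing its -x (towards the robot). Flat bed x -225 to +100, y +-75, top z 20. On it a straight channel along x for the carrier: side strips 10 mm high, inner faces at y +-38. A guard runs across in the plane x -135 on a rail 24 mm wide, top z 20, that sticks out to y +295.
- head_front (a point): Middle of the lower front edge of the press's head (press frame x -45, z 150). Head and column fill x -45 to +98, y +-45, up to z 255 (the column alone below z 150, x above 58): stay in front of it when low.
- stop (a point): Top middle of the end stop's face (press frame x +45, z 40), which the carrier's rear edge meets when home.
- latch_block (a point): Top middle of the latch block, 16 x 22 mm, at the guard's shut end (press frame x -160, y -86, z 20 to 70).
- anvil (a point): Point of the press on the ram axis (press frame 0, 0, 52): where the middle of the watch's top belongs.
- carrier: Loose aluminium carrier, plate 170 (x) x 70 x 12 mm, about 0.35 kg, lying in the channel along the press's x. Origin under its middle. At its front end stands a black push block 16 x 60 mm, front face at x -85, z 12 to 48: push there towards press +x. Home: origin at press x -40, block face at press x -125. It starts 30 to 80 mm short of home, in the guard's way.
- watch (a point): Middle of the top of the steel watch case, 42 mm across, held in a black nest 40 mm behind the carrier's middle, 32 mm above the carrier's underside.
- guard (a joint): Slide of the guard, m: 0 = fully open, 0.200 = shut at its end stop behind its latch; grows as it moves to the press's -y. Friction 2 N; the sprung latch resists with about 6 N more from 0.183 to 0.191, then snaps over and holds the guard. Starts at 0 to 0.045.
- guard_post (a point): Middle of the top of the guard's black upright push post, 18 x 18 mm, z 22 to 150, at the guard's outer (+y) end: press frame x -135, y 284 mm less the guard's travel. The guard is a clear pane in an aluminium frame, 8 mm thick, 150 mm long, z 22 to 107, reaching from the post to -y. Push the post's +y face towards press -y.
- lever (a joint): Angle of the press lever, rad: 0 = home (up, arm 0.60 rad above level), 1.05 = full stroke at its lower stop; grows as the grip goes down. A spring always drives it home: about 6 N at the grip at first, about 13 N at full stroke (press and die together); let go, it flies back.
- lever_grip (a point): Middle of the lever's black cross grip, a round bar 18 mm thick, 118 mm long, along press y; the steel arm joins its +y end. In the press frame (m), q the lever angle: x -0.150 cos(0.6 - q), y -0.126, z 0.200 + 0.150 sin(0.6 - q). Push it down with shut fingertips on top of the bar, or pinch it across.
- pivot (a point): Lever's hinge axis, on the -y side of the head (press frame x 0, y -66, z 200); axis along press y. The arm is 150 mm long, 14 mm thick and points to press -x.
- die: Black round pressing die, 40 mm across, sprung, under the ram; origin on top of it, on the ram axis. It goes down 36 mm per rad of lever and presses on the watch over the last 4 mm of the stroke.
- loupe: Bystander: black eyeglass loupe, waisted, 60 mm across, 60 mm high, loose on the table. Origin under its middle.
- oil: Bystander: amber bottle, 48 mm across, 85 mm high, loose on the table. Origin under its middle.
- jar: Bystander: glass jar with metal cap, 60 mm across, 60 mm high, loose on the table. Origin under its middle.
- block: Bystander: round steel bench block with a brass stud, 68 mm across, 42 mm high, loose on the table. Origin under its middle.

How it is judged (in metres and radians):
On the way, in this order (a step that is already met when the one before it is completed fails the run):
1. the carrier is home: the watch is within 5 mm of the ram axis (horizontal distance between watch and anvil below 0.005 m and value of joint guard below 0.1 m), for 0.1 s.
2. the guard is shut and latched (value of joint guard above 0.196 m), for 0.2 s.
3. the lever is held at full stroke and the die presses the watch (value of joint lever above 1 rad and contact force between die and carrier above 4 N and value of joint guard above 0.196 m), for 0.4 s.
4. the lever is back home (value of joint lever below 0.03 rad), for 0.2 s.
At the end, for the whole second after the job is handed in: The lever is home (under 0.03 rad), the guard is shut and latched (over 0.196 m), and the carrier lies on the bed against the stop with the watch within 5 mm of the ram axis, at rest (value of joint lever below 0.03 rad and value of joint guard above 0.196 m and horizontal distance between watch and anvil below 0.005 m and height (world z) of watch below 0.056 m and linear speed of carrier below 0.01 m/s); the robot touches nothing.
It fails at once if the lever is let fly back: it returns faster than 1.5 rad/s (velocity of joint lever below -1.5 rad/s).
It fails at once if the lever is pulled (over 0.3 rad) while the guard is not shut (value of joint lever above 0.3 rad and value of joint guard below 0.194 m).
It fails at once if the carrier is lifted more than 15 mm off the bed (height (world z) of carrier above 0.035 m).
It fails at once if a bystander is moved more than 20 mm or tipped (distance of any of loupe, oil, jar, block from where it was at the start of the episode above 0.02 m or angle between any of loupe, oil, jar, block's own z axis and vertical above 0.5 rad).
It also fails if it takes over 72 s, if anything falls off the work surface, if the arm or the gripper's body presses on something with over 40 N, if the wrist force passes 120 N, or if a joint passes its speed limit or range.

## Robot

A 6-joint arm with a two-finger parallel gripper is mounted at the origin on the work surface. World frame = base frame: x ahead of the robot, y to its left, z up, the work surface at z = 0. Lengths are in mm, angles in rad, forces in N, time in s.
With the tool pointing down it reaches from about 300 to 775 mm from the base axis. Payload 14.6 kg.
Tool frame: the origin (TCP) lies on the centre line of the jaws, within the pads' length; the fingertips stand 11 mm ahead of it and the grasp point (between the pads) lies 8 mm behind it; z points along the fingers, y is the direction in which the jaws open and shut (so a half turn about z gives the same grasp; the last joint's range is limited). The gripper opens to 94 mm and grips with 3 to 60 N. Pads are 16 mm wide; open, the fingers measure 119 mm over their backs; the gripper's body (75 mm by 177 mm) begins 78 mm behind the grasp point.
Start: joints at [1.045, 0.3, 1.521, -0, 1.321, -0.067], TCP at [243.576, 493.113, 186.146] pointing down, gripper open.
Joint ranges: [-3.03, 3.03], [-0.79, 2.21], [0.23, 2.52], [-1.04, 4.18], [0, 3.07], [-2.55, 2.55]. Speed limits (rad/s): [2.22, 2.22, 2.57, 3.14, 3.14, 3.14].

## Interface

Orientations are given as a unit quaternion [x, y, z, w].
In Python, from workcell import arm gives the robot as it stands.
- The arm moves only by the tool arm_command, never from a script. Its argument "increments" is a list that holds one entry, the list of rows, each a list of 6 numbers: the shift along the world's x, y, z scaled (see below), then the turn, a rotation vector about the world's x, y, z scaled (see below). In form: [[[tx, ty, tz, rx, ry, rz], ...]]. A call has 1 to 5 rows; each row is the pose to reach, as a shift and turn from the pose commanded when the call began; what a row does not reach only later rows make up. The controller multiplies each number of a shift by 0.1 m and each number of a turn by 60 degrees. A row lasts 1/10 s, in which the tool goes at most 50 mm and 8.59 degrees, less where a joint would pass 70% of its speed; a pose out of reach is approached as far as the arm can. A call with a number of a shift or a turn outside -1 to 1 is refused whole. A call with a gripper value outside its range is refused whole. "claw" is the closure, from -1 (fully open) to 1 (shut), set as the call begins (left out, the last holds). The fingers move at their own pace and stop on an object; "force" is the grip in N (left out, the last holds). Time passes only in rows, so rows that repeat a pose let the fingers close. It gives the time, the measured TCP pose, the force and the opening at its end, in the units of the state.
- arm.read_state(): the state, without advancing time (a new reading comes with each control period).
- arm.capture(name): name is "scene" or "top" or "wrist"; returns a dict with "img" (400x640x3 uint8, red, green, blue), "depth" (400x640 float32, mm along the optical axis (not along the pixel's ray), 0 where there is no reading), "K" (3x3 intrinsics, pixels), "view" (4x4, takes a point from world to camera coordinates); the wrist camera has in their place "mount" (4x4, takes a point from camera to tool coordinates, whose origin is the TCP and whose axes are the flange's). Camera axes: x right, y down, z forward; pixel columns grow to the right and rows downward; lengths in mm; the calibration is good to about 2 mm. A picture is of the moment at which its call begins: read the wrist's pose just before it.
- arm.hand_in(): hands the job in, once; it reports no verdict.
Trained networks look in the newest picture that a camera, given by its name, has taken for a name from the list of things; names that differ only in an ending like _2 or _b are one class to them, and where a whole thing is asked for, a point or a joint stands for the part that bears it (a point fixed in the world has none). Each returns a list of dicts, best first, with "confidence" (0 to 1); they miss things now and then, are a little off and sometimes report something else, mostly with a low value. They report only what shows in the picture. A call takes as long as a camera call.
- arm.find_in(camera, query): "centre" ([x, y, z] in mm, in world coordinates, good to about 4 mm: the middle of the surface that is visible of it).
- arm.masks_of(camera, query): "mask" (400x640 bool, what is visible of it).
- arm.spot_point(camera, query): "centre" ([x, y, z] in mm, in world coordinates, good to about 4 mm: a listed point, or the origin of a listed thing).
The state is a dict: "time_s": time; "qpos": joint angles; "joint_vel": joint speeds; "joint_torque": joint torques, N m; "eef_pos": TCP position; "ee_rot": TCP orientation; "wrist_force": force on the tool from outside, world axes, zero at the start; "ft_torque": the same for the moment, N m; "gripper_width": opening from 0.0 (shut) to 1.0 (fully open).
Only numpy, scipy, OpenCV 4.12 (cv2) and the standard library are available. Lean on these libraries where they do the work, as an engineer would, in place of code of your own. Each camera call takes 0.05 s, during which the arm holds its last target. There are 200 camera calls.

## Working session

There is one attempt and no reset: what is moved stays moved. The work goes in short steps, Python scripts to look and compute and a tool call to move; the robot and the scene stay as the last step left them, time stands still between calls to the robot, and variables do not carry over. Pictures are saved under pics/ and viewed, about 8 in all and at most 12, crops included, and the job is handed in when it is done.

Besides the shell and the picture viewer there is one more tool, called after "Call:" in YAML: its name, and indented under it one key for each argument. arm_command: Moves the arm, as the interface text tells. Its arguments: {"type":"object","properties":{"increments":{"type":"array"},"claw":{"type":"number"},"force":{"type":"number"}},"required":["increments"]}

```bash
mkdir -p pics; ls; cat > h.py <<'E'
from workcell import arm
import numpy as np, cv2
def save(c,f): cv2.imwrite('pics/'+f,c['img'][:,:,::-1])
E
python3 - <<'E'
from h import *
s=arm.read_state()
for k,v in s.items(): print(k,np.round(v,3))
a=arm.capture('scene');b=arm.capture('top')
cv2.imwrite('pics/a.png',np.vstack([a['img'],b['img']])[:,:,::-1][:, :])
save(a,'s.png');save(b,'t.png')
for cam in('scene','top'):
  for q in ['head_front','stop','latch_block','anvil','carrier','watch','guard_post','lever_grip','pivot','die','loupe','oil','jar','block']:
    r=arm.spot_point(cam,q)
    print(cam,q,[(np.round(x['centre']).tolist(),round(x['confidence'],2)) for x in r[:2]])
E
```

```text
pics
time_s 0.0
qpos [ 1.045  0.3    1.522 -0.     1.321 -0.067]
joint_vel [-0.     0.001 -0.001  0.    -0.001 -0.   ]
joint_torque [-0.0000e+00 -5.3181e+01 -3.5274e+01  7.1000e-02  2.4000e-02 -0.0000e+00]
eef_pos [243.441 492.864 185.599]
ee_rot [ 0.227  0.974 -0.001 -0.   ]
wrist_force [ 0.488 -0.646  0.288]
ft_torque [ 0.004 -0.051  0.022]
gripper_width 0.999
scene head_front [([602.0, -48.0, 148.0], 0.97)]
scene stop [([692.0, -23.0, 39.0], 0.86), ([602.0, -46.0, 150.0], 0.23)]
scene latch_block [([518.0, -153.0, 71.0], 0.97)]
scene anvil [([651.0, -33.0, 51.0], 0.56)]
scene carrier [([572.0, -54.0, 19.0], 0.78), ([361.0, 86.0, 6.0], 0.38)]
scene watch [([610.0, -42.0, 50.0], 0.66)]
scene guard_post [([460.0, 177.0, 147.0], 0.66)]
scene lever_grip [([559.0, -191.0, 286.0], 0.87), ([359.0, 85.0, 4.0], 0.63)]
scene pivot [([665.0, -99.0, 200.0], 0.8)]
scene die []
scene loupe [([581.0, 140.0, -1.0], 0.55)]
scene oil [([359.0, 87.0, 0.0], 0.76)]
scene jar [([455.0, -268.0, 2.0], 0.93)]
scene block [([558.0, -187.0, 287.0], 0.75), ([710.0, -210.0, -2.0], 0.64)]
top head_front [([605.0, -45.0, 150.0], 0.97)]
top stop [([690.0, -20.0, 43.0], 0.58)]
top latch_block [([514.0, -158.0, 71.0], 0.92), ([646.0, -33.0, 50.0], 0.41)]
top anvil [([645.0, -33.0, 51.0], 0.73), ([576.0, 140.0, -2.0], 0.53)]
top carrier [([575.0, -59.0, 17.0], 0.69)]
top watch []
top guard_post [([461.0, 177.0, 152.0], 0.69)]
top lever_grip [([560.0, -189.0, 285.0], 0.64)]
top pivot [([662.0, -100.0, 202.0], 0.58)]
top die []
top loupe [([576.0, 140.0, -4.0], 0.8)]
top oil [([361.0, 89.0, 1.0], 0.71), ([646.0, -35.0, 50.0], 0.68)]
top jar [([456.0, -270.0, 1.0], 0.93)]
top block [([710.0, -211.0, 3.0], 0.71)]
```

View pics/s.png

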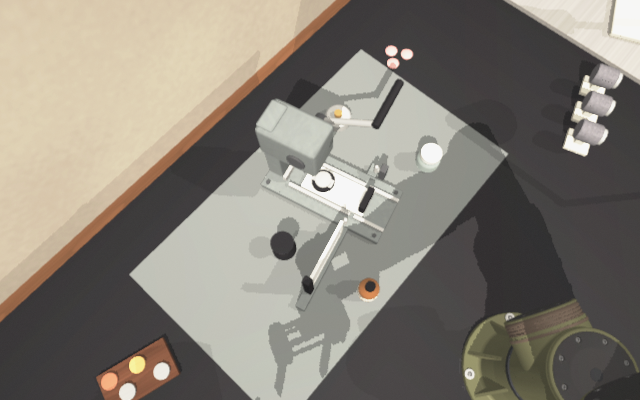

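View pics/t.png

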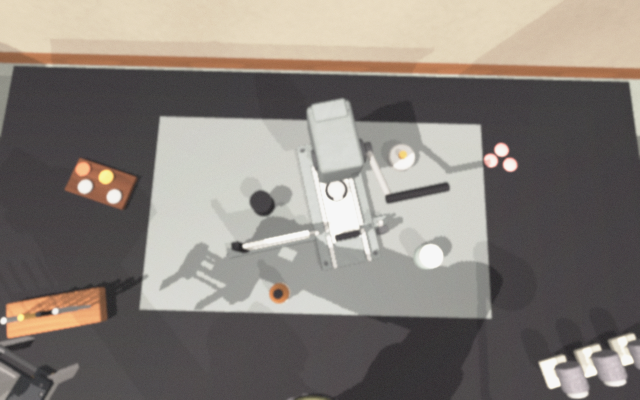

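The scene view shows the press at about (300,150), the guard post at (308,284), the lever grip at (387,104) and the push block at (367,198). The oil bottle is at (369,289), the jar at (430,155) and the loupe at (283,245). Next I'll fit the press pose.

```bash
cat >> h.py <<'E'
from scipy.optimize import least_squares
P={'head_front':(-45,0),'stop':(45,0),'latch_block':(-160,-86),'anvil':(0,0),'pivot':(0,-66),'lever_grip':(-123.8,-126)}
E
python3 - <<'E'
from h import *
W={k:[] for k in P}; W.update(carrier=[],watch=[],guard_post=[])
H=dict(head_front=150,stop=40,latch_block=70,anvil=52,pivot=200,lever_grip=285,carrier=20,watch=52,guard_post=150)
for i in range(3):
  for c in('scene','top'):
    arm.capture(c)
    for k in W:
      r=[x for x in arm.spot_point(c,k) if abs(x['centre'][2]-H[k])<12]
      if r: W[k].append(r[0]['centre'])
M={k:np.median(v,0) for k,v in W.items() if v}
for k in M: print(k,len(W[k]),np.round(M[k],1))
def T(p,q): c,s=np.cos(p[2]),np.sin(p[2]); return np.array([p[0]+c*q[0]-s*q[1],p[1]+s*q[0]+c*q[1]])
ks=[k for k in P if k in M]
f=lambda p:np.concatenate([T(p,P[k])-M[k][:2] for k in ks])
r=least_squares(f,[650,-35,0.2],loss='soft_l1',f_scale=3);p=r.x
print(p,np.round(f(p).reshape(-1,2),1))
c,s=np.cos(p[2]),np.sin(p[2])
for k in('carrier','watch','guard_post'):
  if k in M: print(k,np.round(np.array([[c,s],[-s,c]])@(M[k][:2]-p[:2]),1))
np.save('p.npy',p)
E
```

```text
head_front 6 [605.8 -46.8 149.6]
stop 6 [691.4 -21.5  42. ]
latch_block 6 [ 515.1 -155.7   70.3]
anvil 6 [649.4 -34.   50.5]
pivot 6 [663.6 -99.6 200.6]
lever_grip 6 [ 560.2 -187.1  286.9]
carrier 6 [573.  -54.6  18.4]
watch 6 [610.7 -42.3  50. ]
guard_post 6 [461.6 176.5 151. ]
[ 6.48684297e+02 -3.42388459e+01  2.48988090e-01] [[-0.7  1.5]
 [ 0.9 -1.6]
 [-0.3 -1.3]
 [-0.8 -0.2]
 [ 1.3  1.3]
 [-0.4  0.3]]
carrier [-78.4  -1.1]
watch [-38.8   1.5]
guard_post [-129.4  250.4]
```

Call:
arm_command:
  increments:
    - [[0.07, -0.19, 0, 0, 0, 0.135], [0.14, -0.38, 0, 0, 0, 0.27], [0.21, -0.57, 0, 0, 0, 0.405], [0.28, -0.76, 0, 0, 0, 0.54], [0.35, -0.96, 0, 0, 0, 0.675]]
  claw: 1
  force: 20

```text
time_s: 5.0
eef_pos: [278.7, 396.4, 186.1]
ee_rot: [-0.127, 0.992, 0.0, 0.0]
wrist_force: [0.3, -0.4, -0.3]
gripper_width: 0.612
```

Call:
arm_command:
  increments:
    - [[0.12, -0.32, 0, 0, 0, 0], [0.24, -0.64, 0, 0, 0, 0], [0.35, -0.96, 0, 0, 0, 0]]

```text
time_s: 5.3
eef_pos: [313.8, 299.9, 186.2]
ee_rot: [-0.124, 0.992, 0.0, 0.0]
wrist_force: [1.1, -0.2, 0.2]
gripper_width: 0.359
```

Call:
arm_command:
  increments:
    - [[0.12, -0.32, 0, 0, 0, 0], [0.24, -0.64, 0, 0, 0, 0], [0.35, -0.96, 0, 0, 0, 0]]

```text
time_s: 5.6
eef_pos: [348.9, 203.8, 186.3]
ee_rot: [-0.124, 0.992, 0.0, 0.0]
wrist_force: [0.2, 0.6, -0.1]
gripper_width: 0.1
```

Call:
arm_command:
  increments:
    - [[0.12, -0.32, 0, 0, 0, 0], [0.24, -0.64, 0, 0, 0, 0], [0.35, -0.96, 0, 0, 0, 0]]

```text
time_s: 5.9
eef_pos: [383.9, 107.8, 186.3]
ee_rot: [-0.124, 0.992, 0.0, 0.0]
wrist_force: [0.1, 0.0, 0.3]
gripper_width: 0.006
```

Call:
arm_command:
  increments:
    - [[0.12, -0.32, 0, 0, 0, 0], [0.24, -0.64, 0, 0, 0, 0], [0.35, -0.96, 0, 0, 0, 0]]

```text
time_s: 6.2
eef_pos: [418.9, 11.7, 186.3]
ee_rot: [-0.124, 0.992, -0.0, 0.0]
wrist_force: [0.8, 0.2, 0.2]
gripper_width: 0.007
```

Call:
arm_command:
  increments:
    - [[0.12, -0.32, 0, 0.027, -0.108, 0], [0.24, -0.64, 0, 0.054, -0.216, 0], [0.36, -0.96, 0, 0.082, -0.323, 0]]

```text
time_s: 6.5
eef_pos: [455.1, -84.5, 186.9]
ee_rot: [-0.122, 0.977, 0.021, 0.175]
wrist_force: [0.6, 0.4, 0.4]
gripper_width: 0.004
```

Call:
arm_command:
  increments:
    - [[0, 0, -0.3, 0, 0, 0], [0, 0, -0.6, 0, 0, 0], [0, 0, -0.9, 0, 0, 0]]

```text
time_s: 6.8
eef_pos: [454.5, -83.5, 95.5]
ee_rot: [-0.121, 0.977, 0.021, 0.173]
wrist_force: [0.4, -0.0, 0.2]
gripper_width: 0.002
```

```bash
python3 - <<'E'
from h import *
p=np.load('p.npy');c,s=np.cos(p[2]),np.sin(p[2])
st=arm.read_state();e=np.array(st['eef_pos'])
print(e,np.array([[c,s],[-s,c]])@(e[:2]-p[:2]),st['ee_rot'],st['qpos'])
a=arm.capture('scene');cv2.imwrite('pics/s2.png',cv2.resize(a['img'][60:340,220:520,::-1],None,fx=2,fy=2))
E
```

```text
[454.47201276 -83.4792132   95.46090812] [-2.00357197e+02  1.36541178e-01] [-0.12123797  0.97725452  0.02113226  0.17270898] [-0.38993634  0.04338108  2.10092023  0.30782552  0.7355642  -2.4095567 ]
```

View pics/s2.png

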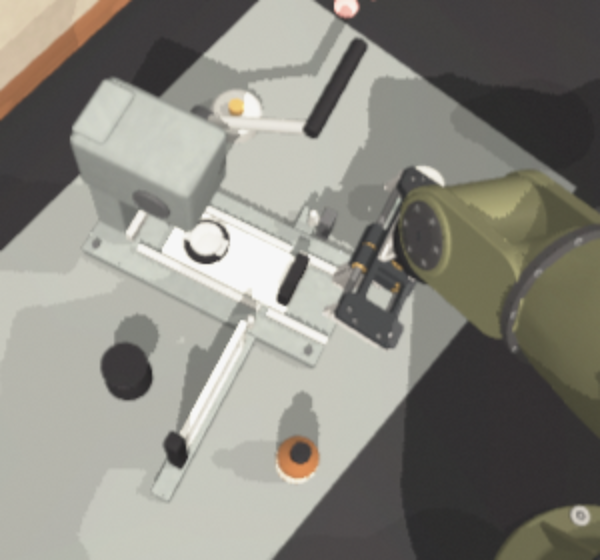

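The view shows the tool in front of the push block (295,280) and in line with the channel, clear of the lever and jar. Next I'll lower it and push.

Call:
arm_command:
  increments:
    - [[0, 0, -0.18, 0, 0, 0], [0, 0, -0.35, 0, 0, 0], [0.1, 0.025, -0.35, 0, 0, 0], [0.19, 0.049, -0.35, 0, 0, 0]]

```text
time_s: 7.25
eef_pos: [474.9, -77.9, 62.2]
ee_rot: [-0.122, 0.977, 0.021, 0.173]
wrist_force: [0.0, 0.3, 0.1]
gripper_width: 0.007
```

Call:
arm_command:
  increments:
    - [[0.07, 0.018, 0, 0, 0, 0], [0.14, 0.036, 0, 0, 0, 0], [0.21, 0.053, 0, 0, 0, 0], [0.28, 0.071, 0, 0, 0, 0], [0.34, 0.086, 0, 0, 0, 0]]

```text
time_s: 7.75
eef_pos: [508.2, -69.2, 61.3]
ee_rot: [-0.122, 0.977, 0.022, 0.172]
wrist_force: [-0.2, 0.0, 0.3]
gripper_width: 0.007
```

Call:
arm_command:
  increments:
    - [[0.02, 0.005, 0, 0, 0, 0], [0.04, 0.01, 0, 0, 0, 0]]

```text
time_s: 7.95
eef_pos: [511.7, -68.3, 61.1]
ee_rot: [-0.122, 0.977, 0.022, 0.172]
wrist_force: [0.6, -0.3, 0.1]
gripper_width: 0.005
```

Call:
arm_command:
  increments:
    - [[0.02, 0.005, 0, 0, 0, 0], [0.035, 0.009, 0, 0, 0, 0]]

```text
time_s: 8.15
eef_pos: [515.1, -67.5, 61.1]
ee_rot: [-0.122, 0.977, 0.022, 0.172]
wrist_force: [-0.5, 0.6, 0.2]
gripper_width: 0.005
```

Call:
arm_command:
  increments:
    - [[0.01, 0.003, 0, 0, 0, 0], [0.02, 0.005, 0, 0, 0, 0]]

```text
time_s: 8.35
eef_pos: [517.1, -67.0, 61.2]
ee_rot: [-0.122, 0.977, 0.022, 0.172]
wrist_force: [-0.3, 0.7, 0.6]
gripper_width: 0.003
```

```bash
python3 - <<'E'
from h import *
p=np.load('p.npy');c,s=np.cos(p[2]),np.sin(p[2]);R=np.array([[c,s],[-s,c]])
a=arm.capture('scene');cv2.imwrite('pics/s3.png',cv2.resize(a['img'][60:340,220:520,::-1],None,fx=2,fy=2))
for k in('watch','carrier','anvil'):
  for x in arm.spot_point('scene',k)[:2]: print(k,x['confidence'],R@(np.array(x['centre'])[:2]-p[:2]),x['centre'][2])
E
```

```text
watch 0.82 [-42.88145783  -0.30352018] 49.7
watch 0.26 [-155.77857412  -83.96289582] 72.1
carrier 0.74 [-80.04170112  -1.1731859 ] 15.9
anvil 0.81 [0.10037162 0.73683425] 52.9
```

View pics/s3.png

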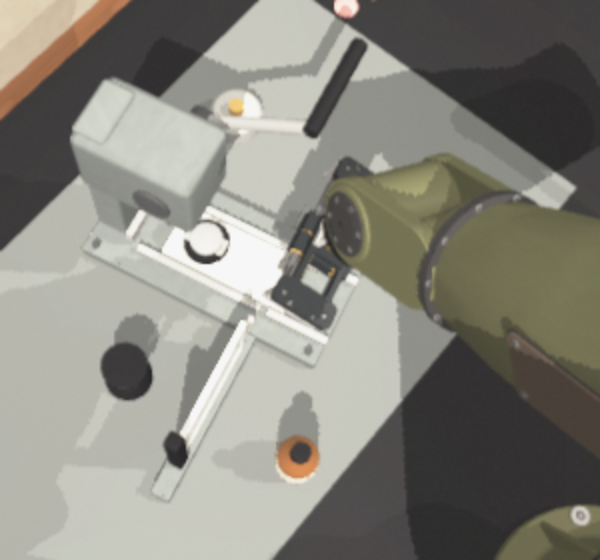

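```bash
python3 - <<'E'
from h import *
from scipy.spatial.transform import Rotation as Ro
st=arm.read_state();e=np.array(st['eef_pos']);Rt=Ro.from_quat(st['ee_rot'])
print(e,Rt.as_matrix().round(2))
tip=e+Rt.apply([0,0,11])
out=[]
for n in('scene','top'):
  a=arm.capture(n);im=a['img'][:,:,::-1].copy()
  for q,col in((e,(0,0,255)),(tip,(0,255,0))):
    v=a['view']@np.append(q,1);u=a['K']@(v[:3]/v[2]);print(n,u[:2],v[2],a['depth'][int(u[1]),int(u[0])])
    cv2.circle(im,(int(u[0]),int(u[1])),1,col,-1)
  x,y=int(u[0]),int(u[1]);out.append(cv2.resize(im[y-50:y+50,x-65:x+65],None,fx=6,fy=6)[:,:390*2])
w=arm.capture('wrist');out.append(cv2.resize(w['img'][:,:,::-1],(780,488)))
cv2.imwrite('pics/c.png',cv2.resize(np.vstack([np.hstack([cv2.resize(o,(390,300)) for o in out[:2]]),cv2.resize(out[2],(480,300),).copy() if 0 else cv2.copyMakeBorder(cv2.resize(out[2],(480,300)),0,0,0,300,0)]),None,fx=1,fy=1))
E
```

```text
[517.04749915 -66.98928191  61.14659158] [[-0.91 -0.25  0.33]
 [-0.23  0.97  0.08]
 [-0.34  0.   -0.94]]
scene [358.87557357 194.11456796] 1056.9360579947072 1086.7747
scene [357.173197   194.94526341] 1067.2563625588862 1089.7206
top [344.87759337 227.02540518] 900.8611176884336 771.64417
top [344.16066561 226.01939619] 911.6896902373635 875.2808
```

View pics/c.png

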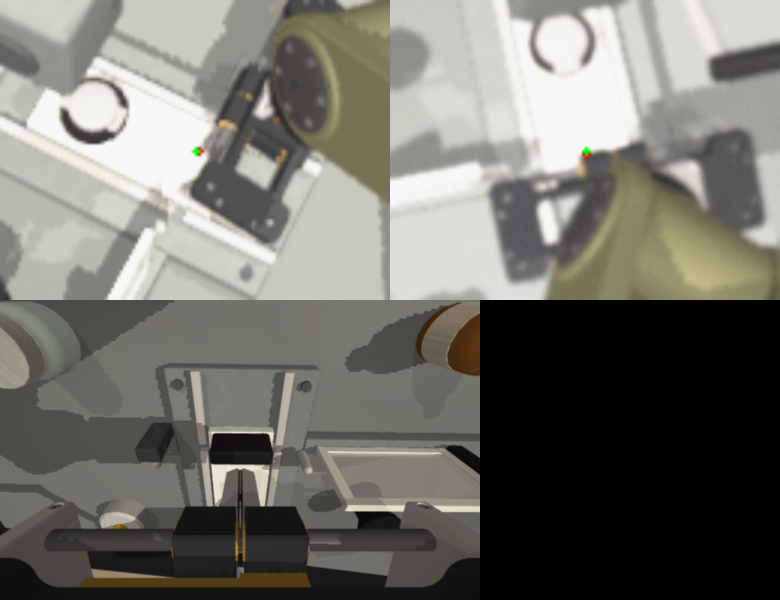

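```bash
python3 - <<'E'
from h import *
from scipy.spatial.transform import Rotation as Ro
p=np.load('p.npy');c,s=np.cos(p[2]),np.sin(p[2]);R=np.array([[c,s],[-s,c]])
st=arm.read_state();e=np.array(st['eef_pos']);Rt=Ro.from_quat(st['ee_rot'])
w=arm.capture('wrist');M=w['mount'];print(M.round(2))
for u,v in [(320,186),(320,195),(320,203),(295,203),(350,203),(320,210),(310,215),(318,225),(322,235),(318,245),(330,225),(290,220),(360,220),(210,195),(300,140),(320,290)]:
  d=w['depth'][v,u];q=np.linalg.inv(w['K'])@[u,v,1]*d;t=M@np.append(q,1);x=Rt.apply(t[:3])+e
  print((u,v),d,'tool',t[:3].round(0),'press',(R@(x[:2]-p[:2])).round(0),x[2].round(0),w['img'][v,u])
cv2.imwrite('pics/w.png',cv2.resize(w['img'][150:350,200:440,::-1],None,fx=3,fy=3))
E
```

```text
[[  -0.     -0.96   -0.28   82.38]
 [   1.     -0.     -0.      0.63]
 [   0.     -0.28    0.96 -198.58]
 [   0.      0.      0.      1.  ]]
(320, 186) 209.2642 tool [31.  1.  5.] press [-164.    1.] 46.0 [21 16 17]
(320, 195) 201.23415 tool [27.  1. -5.] press [-163.    1.] 57.0 [20 17 18]
(320, 203) 194.16618 tool [ 24.   1. -13.] press [-163.    1.] 66.0 [34 32 32]
(295, 203) 193.1975 tool [ 24. -17. -14.] press [-163.  -16.] 66.0 [30 27 29]
(350, 203) 192.30392 tool [ 24.  21. -15.] press [-164.   22.] 67.0 [32 29 30]
(320, 210) 195.44818 tool [ 19.   1. -14.] press [-158.    1.] 67.0 [30 27 27]
(310, 215) 197.22237 tool [ 15.  -7. -13.] press [-154.   -6.] 68.0 [25 23 22]
(318, 225) 252.04993 tool [-13.  -1.  36.] press [-111.   -1.] 31.0 [194 185 169]
(322, 235) 178.19621 tool [  9.   2. -34.] press [-156.    3.] 90.0 [31 28 29]
(318, 245) 165.00635 tool [  9.  -1. -48.] press [-160.    0.] 103.0 [19 17 17]
(330, 225) 251.57141 tool [-13.  10.  36.] press [-112.   10.] 32.0 [224 219 199]
(290, 220) 247.73041 tool [ -7. -26.  33.] press [-118.  -25.] 32.0 [234 228 213]
(360, 220) 264.37634 tool [-13.  38.  49.] press [-107.   39.] 19.0 [79 78 72]
(210, 195) 191.19548 tool [ 30. -75. -15.] press [-169.  -74.] 65.0 [40 39 38]
(300, 140) 215.54472 tool [ 64. -15.  21.] press [-189.  -14.] 20.0 [123 124 116]
(320, 290) 127.27925 tool [  6.   1. -88.] press [-171.    1.] 142.0 [98 94 88]
```

View pics/w.png

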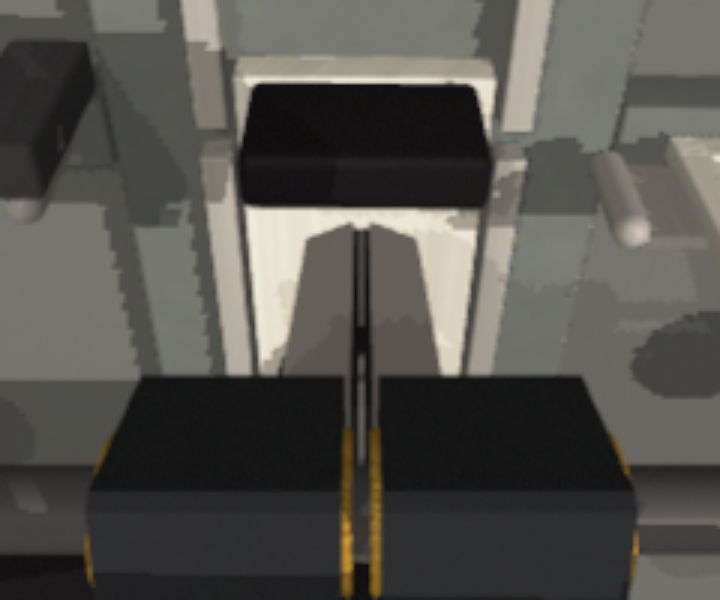

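```bash
python3 - <<'E'
from h import *
from scipy.spatial.transform import Rotation as Ro
p=np.load('p.npy');c,s=np.cos(p[2]),np.sin(p[2]);R=np.array([[c,s],[-s,c]])
st=arm.read_state();e=np.array(st['eef_pos']);Rt=Ro.from_quat(st['ee_rot'])
print(st['time_s'],st['wrist_force'],st['joint_torque'])
w=arm.capture('wrist');M=w['mount']
for u in(313,329):
 for v in range(221,276,5):
  d=w['depth'][v,u];q=np.linalg.inv(w['K'])@[u,v,1]*d;t=M@np.append(q,1);x=Rt.apply(t[:3])+e
  print((u,v),d,'tool',t[:3].round(0),'press',(R@(x[:2]-p[:2])).round(0),x[2].round(0))
E
```

```text
8.75 [ 0.29015316  0.53003842 -0.70644026] [ 9.58085475e-04 -4.21727514e+01 -2.85597306e+01  3.42744151e-01
 -6.24319799e-01 -5.90647745e-03]
(313, 221) 248.27348 tool [-8. -6. 34.] press [-117.   -5.] 32.0
(313, 226) 189.57921 tool [ 10.  -4. -22.] press [-153.   -4.] 78.0
(313, 231) 180.36089 tool [ 11.  -4. -32.] press [-156.   -3.] 87.0
(313, 236) 173.1134 tool [ 10.  -4. -39.] press [-159.   -3.] 94.0
(313, 241) 166.65602 tool [ 10.  -4. -46.] press [-161.   -3.] 101.0
(313, 246) 158.3674 tool [ 11.  -3. -54.] press [-165.   -3.] 108.0
(313, 251) 153.68527 tool [ 11.  -3. -59.] press [-166.   -3.] 113.0
(313, 256) 149.02306 tool [ 10.  -3. -64.] press [-167.   -2.] 118.0
(313, 261) 143.65471 tool [ 10.  -3. -70.] press [-169.   -2.] 123.0
(313, 266) 138.14667 tool [ 11.  -3. -76.] press [-172.   -2.] 128.0
(313, 271) 133.2518 tool [ 11.  -3. -81.] press [-173.   -2.] 133.0
(329, 221) 248.06866 tool [-8.  9. 34.] press [-117.    9.] 32.0
(329, 226) 189.60387 tool [ 10.   7. -22.] press [-153.    7.] 78.0
(329, 231) 180.75313 tool [ 10.   6. -31.] press [-156.    7.] 87.0
(329, 236) 172.65936 tool [ 11.   6. -40.] press [-159.    7.] 95.0
(329, 241) 165.61078 tool [ 11.   6. -47.] press [-162.    7.] 102.0
(329, 246) 160.60664 tool [ 10.   6. -52.] press [-163.    6.] 107.0
(329, 251) 153.16743 tool [ 11.   6. -60.] press [-166.    6.] 114.0
(329, 256) 148.55653 tool [ 10.   5. -65.] press [-168.    6.] 118.0
(329, 261) 143.56564 tool [ 10.   5. -70.] press [-169.    6.] 123.0
(329, 266) 137.98286 tool [ 11.   5. -76.] press [-172.    6.] 129.0
(329, 271) 133.8123 tool [ 11.   5. -80.] press [-173.    6.] 133.0
```

The wrist depth shows the shut fingertips ending at about tool z -21, not +11 as the text says, so they passed over the block without touching it. I'll back off over the block and go lower, at about TCP z 30.

Call:
arm_command:
  increments:
    - [[0, 0, 0.1, 0, 0, 0], [-0.24, -0.06, 0.1, 0, 0, 0], [-0.48, -0.123, 0.1, 0, 0, 0], [-0.48, -0.123, -0.1, 0, 0, 0], [-0.48, -0.123, -0.3, 0, 0, 0]]

```text
time_s: 9.3
eef_pos: [469.5, -79.8, 32.1]
ee_rot: [-0.122, 0.977, 0.021, 0.173]
wrist_force: [1.6, 0.1, -0.2]
gripper_width: 0.006
```

Call:
arm_command:
  increments:
    - [[0.08, 0.02, 0, 0, 0, 0], [0.16, 0.041, 0, 0, 0, 0], [0.22, 0.056, 0, 0, 0, 0], [0.27, 0.069, 0, 0, 0, 0], [0.32, 0.081, 0, 0, 0, 0]]

```text
time_s: 9.8
eef_pos: [501.7, -71.0, 31.7]
ee_rot: [-0.122, 0.977, 0.021, 0.172]
wrist_force: [-5.5, -0.8, 3.8]
gripper_width: 0.003
```

```bash
cat >> h.py <<'E'
from scipy.spatial.transform import Rotation as Ro
p=np.load('p.npy');c,s=np.cos(p[2]),np.sin(p[2]);R=np.array([[c,s],[-s,c]])
def toP(x): return np.append(R@(np.array(x[:2])-p[:2]),x[2])
def stt():
  st=arm.read_state();print(st['time_s'],'press',toP(st['eef_pos']).round(1),'F',np.round(st['wrist_force'],1),'q',np.round(st['qpos'],2));return st
def wr(pix,st=None):
  st=arm.read_state();e=np.array(st['eef_pos']);Rt=Ro.from_quat(st['ee_rot']);w=arm.capture('wrist')
  for u,v in pix:
    d=w['depth'][v,u];t=w['mount']@np.append(np.linalg.inv(w['K'])@[u,v,1]*d,1);print((u,v),'tool',t[:3].round(0),'press',toP(Rt.apply(t[:3])+e).round(0),w['img'][v,u])
  return w
E
python3 - <<'E'
from h import *
stt();w=wr([(320,y) for y in range(190,235,5)]);save(w,'w2.png')
E
```

```text
9.8 press [-151.5    0.6   31.7] F [-5.5 -0.8  3.8] q [-0.32  0.26  2.04  0.35  0.57 -2.4 ]
(320, 190) tool [29.  1.  2.] press [-178.    1.   20.] [121 122 116]
(320, 195) tool [25.  1.  4.] press [-174.    1.   20.] [121 121 115]
(320, 200) tool [20.  1.  5.] press [-169.    1.   20.] [119 120 113]
(320, 205) tool [16.  1.  7.] press [-164.    1.   20.] [119 121 113]
(320, 210) tool [11.  1.  9.] press [-159.    1.   20.] [121 122 115]
(320, 215) tool [ 6.  1. 11.] press [-153.    1.   19.] [120 121 115]
(320, 220) tool [2. 1. 9.] press [-151.    1.   22.] [159 152 138]
(320, 225) tool [-0.  1.  5.] press [-150.    1.   27.] [149 142 131]
(320, 230) tool [  9.   1. -27.] press [-169.    1.   54.] [17 16 16]
```

View pics/w2.png

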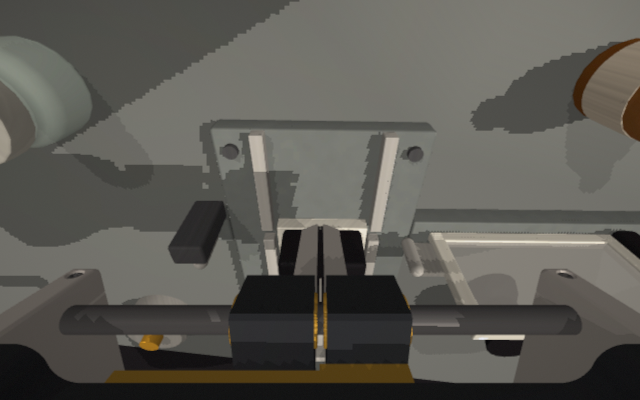

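The wrist view shows the fingers against the block at (322,245), and 5.5 N confirms contact. The carrier is moving, so I'll keep pushing.

Call:
arm_command:
  increments:
    - [[0.04, 0.01, 0, 0, 0, 0], [0.08, 0.02, 0, 0, 0, 0], [0.12, 0.03, 0, 0, 0, 0], [0.16, 0.041, 0, 0, 0, 0], [0.2, 0.051, 0, 0, 0, 0]]

```text
time_s: 10.35
eef_pos: [521.3, -66.0, 31.3]
ee_rot: [-0.122, 0.977, 0.022, 0.172]
wrist_force: [-4.9, -1.1, 4.0]
gripper_width: 0.005
```

Call:
arm_command:
  increments:
    - [[0.01, 0.003, 0, 0, 0, 0], [0.02, 0.005, 0, 0, 0, 0]]

```text
time_s: 10.55
eef_pos: [523.1, -65.5, 31.2]
ee_rot: [-0.122, 0.977, 0.022, 0.172]
wrist_force: [-5.1, -1.3, 3.9]
gripper_width: 0.001
```

Call:
arm_command:
  increments:
    - [[0.01, 0.003, 0, 0, 0, 0], [0.02, 0.005, 0, 0, 0, 0]]

```text
time_s: 10.75
eef_pos: [525.0, -65.1, 31.1]
ee_rot: [-0.122, 0.977, 0.022, 0.172]
wrist_force: [-4.7, -1.4, 3.7]
gripper_width: 0.005
```

Now 1 mm steps until the force rises.

Call:
arm_command:
  increments:
    - [[0.008, 0.002, 0, 0, 0, 0], [0.015, 0.004, 0, 0, 0, 0]]

```text
time_s: 10.95
eef_pos: [526.6, -64.7, 31.1]
ee_rot: [-0.122, 0.977, 0.022, 0.172]
wrist_force: [-6.1, -1.4, 5.1]
gripper_width: 0.009
```

Call:
arm_command:
  increments:
    - [[0.008, 0.002, 0, 0, 0, 0], [0.015, 0.004, 0, 0, 0, 0]]

```text
time_s: 11.15
eef_pos: [527.2, -64.5, 31.0]
ee_rot: [-0.122, 0.977, 0.022, 0.171]
wrist_force: [-21.0, -8.0, 16.2]
gripper_width: 0.007
```

Call:
arm_command:
  increments:
    - [[-0.2, -0.05, 0, 0, 0, 0], [-0.4, -0.1, 0, 0, 0, 0], [-0.58, -0.15, 0, 0, 0, 0], [-0.58, -0.15, 0.3, 0, 0, 0], [-0.58, -0.15, 0.6, 0, 0, 0]]

```text
time_s: 11.65
eef_pos: [469.5, -79.4, 91.6]
ee_rot: [-0.121, 0.977, 0.022, 0.172]
wrist_force: [0.0, -0.5, -0.6]
gripper_width: 0.008
```

Call:
arm_command:
  increments:
    - [[0, 0, 0.3, -0.027, 0.108, 0], [0, 0, 0.6, -0.054, 0.216, 0], [0, 0, 0.6, -0.082, 0.323, 0]]

```text
time_s: 11.95
eef_pos: [472.1, -80.0, 155.9]
ee_rot: [-0.123, 0.992, -0.002, 0.002]
wrist_force: [-0.3, -0.0, -0.2]
gripper_width: 0.006
```

Call:
arm_command:
  increments:
    - [[-0.02, 0.27, 0, 0, 0, 0], [-0.04, 0.54, 0, 0, 0, 0], [-0.06, 0.8, 0, 0, 0, 0]]

```text
time_s: 12.25
eef_pos: [464.2, 1.9, 150.9]
ee_rot: [-0.124, 0.992, 0.0, 0.0]
wrist_force: [-0.1, 0.3, 0.7]
gripper_width: 0.001
```

Call:
arm_command:
  increments:
    - [[-0.02, 0.27, 0, 0, 0, 0], [-0.04, 0.54, 0, 0, 0, 0], [-0.06, 0.8, 0, 0, 0, 0]]

```text
time_s: 12.55
eef_pos: [458.1, 82.1, 151.2]
ee_rot: [-0.124, 0.992, 0.0, 0.0]
wrist_force: [-0.3, 0.7, 0.2]
gripper_width: 0.004
```

Call:
arm_command:
  increments:
    - [[-0.02, 0.27, 0, 0, 0, 0], [-0.04, 0.54, 0, 0, 0, 0], [-0.06, 0.8, 0, 0, 0, 0]]

```text
time_s: 12.85
eef_pos: [452.1, 162.1, 151.1]
ee_rot: [-0.124, 0.992, 0.0, 0.0]
wrist_force: [0.5, 0.1, 0.2]
gripper_width: 0.007
```

Call:
arm_command:
  increments:
    - [[-0.03, 0.3, 0, 0, 0, 0], [-0.06, 0.62, 0, 0, 0, 0], [-0.06, 0.62, 0, 0, 0, 0]]

```text
time_s: 13.15
eef_pos: [445.7, 225.6, 151.0]
ee_rot: [-0.125, 0.992, 0.0, 0.0]
wrist_force: [-0.0, 0.0, 0.3]
gripper_width: 0.002
```

```bash
python3 - <<'E'
from h import *
st=stt();print(st['ee_rot'])
arm.capture('top')
for k in('watch','guard_post'):
  for x in arm.spot_point('top',k)[:2]: print(k,x['confidence'],toP(x['centre']))
arm.capture('scene')
for k in('watch','carrier','guard_post'):
  for x in arm.spot_point('scene',k)[:2]: print(k,x['confidence'],toP(x['centre']))
E
```

```text
13.15 press [-132.7  301.8  151. ] F [-0.   0.   0.3] q [ 0.39  0.22  1.71  0.    1.21 -1.43]
[-1.25108539e-01  9.92142966e-01  4.06952036e-04  1.49161478e-04]
watch 0.69 [ 0.69178773  3.06282372 52.3       ]
guard_post 0.69 [-131.10060752  251.70717727  153.3       ]
watch 0.87 [-1.27613853  2.2218325  50.8       ]
carrier 0.69 [-41.7760134   -2.85459693  18.9       ]
```

The carrier is home: the watch reads within about 3 mm of the axis from both cameras. Next is the guard.

Call:
arm_command:
  increments:
    - [[0, 0, -0.33, 0, 0, 0], [0, 0, -0.67, 0, 0, 0], [0, 0, -0.67, 0, 0, 0]]

```text
time_s: 13.8
eef_pos: [444.3, 221.4, 80.9]
ee_rot: [-0.123, 0.992, -0.001, -0.003]
wrist_force: [0.3, 0.3, 0.3]
gripper_width: 0.009
```

Call:
arm_command:
  increments:
    - [[0.02, -0.1, 0, 0, 0, 0], [0.04, -0.2, 0, 0, 0, 0], [0.06, -0.29, 0, 0, 0, 0], [0.08, -0.39, 0, 0, 0, 0], [0.1, -0.48, 0, 0, 0, 0]]

```text
time_s: 14.3
eef_pos: [456.7, 173.9, 84.9]
ee_rot: [-0.124, 0.992, 0.0, 0.001]
wrist_force: [0.5, 2.7, 1.6]
gripper_width: 0.002
```

```bash
python3 - <<'E'
from h import *
stt()
arm.capture('scene')
for x in arm.spot_point('scene','guard_post')[:2]: print(x['confidence'],toP(x['centre']))
E
```

```text
14.3 press [-134.8  249.    84.9] F [0.5 2.7 1.6] q [ 0.29  0.28  1.8   0.    1.06 -1.53]
```

Call:
arm_command:
  increments:
    - [[0.04, -0.145, 0, 0, 0, 0], [0.07, -0.29, 0, 0, 0, 0], [0.11, -0.435, 0, 0, 0, 0], [0.15, -0.58, 0, 0, 0, 0], [0.18, -0.727, 0, 0, 0, 0]]

```text
time_s: 14.9
eef_pos: [474.0, 101.7, 84.1]
ee_rot: [-0.124, 0.992, 0.0, -0.0]
wrist_force: [1.5, 3.0, -1.1]
gripper_width: 0.001
```

Call:
arm_command:
  increments:
    - [[0.025, -0.1, 0, 0, 0, 0], [0.05, -0.2, 0, 0, 0, 0], [0.075, -0.3, 0, 0, 0, 0], [0.1, -0.39, 0, 0, 0, 0]]

```text
time_s: 15.3
eef_pos: [484.0, 62.4, 84.0]
ee_rot: [-0.124, 0.992, 0.0, -0.0]
wrist_force: [-2.1, 1.4, -0.3]
gripper_width: 0.005
```

```bash
python3 - <<'E'
from h import *
stt()
a=arm.capture('scene');cv2.imwrite('pics/g.png',cv2.resize(a['img'][60:340,220:520,::-1],None,fx=2,fy=2))
for x in arm.spot_point('scene','guard_post')[:2]: print(x['confidence'],toP(x['centre']))
E
```

```text
15.3 press [-135.8  134.2   84. ] F [-2.1  1.4 -0.3] q [ 0.05  0.28  1.8   0.    1.06 -1.77]
```

View pics/g.png

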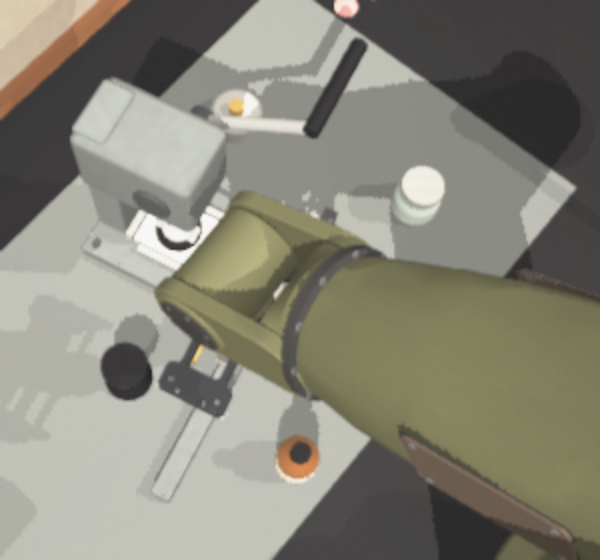

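The picture shows the rail end bare and the post moving with the gripper at (200,385). The bystanders haven't moved. I'll take the last part slowly.

Call:
arm_command:
  increments:
    - [[0.008, -0.03, 0, 0, 0, 0], [0.015, -0.06, 0, 0, 0, 0], [0.023, -0.09, 0, 0, 0, 0], [0.03, -0.12, 0, 0, 0, 0]]

```text
time_s: 15.8
eef_pos: [487.1, 51.0, 84.2]
ee_rot: [-0.124, 0.992, 0.0, 0.0]
wrist_force: [-0.4, 1.4, 1.0]
gripper_width: 0.002
```

Call:
arm_command:
  increments:
    - [[0.005, -0.02, 0, 0, 0, 0], [0.01, -0.04, 0, 0, 0, 0]]

```text
time_s: 16.0
eef_pos: [488.1, 46.9, 84.2]
ee_rot: [-0.124, 0.992, -0.0, 0.0]
wrist_force: [-0.6, 1.9, 1.7]
gripper_width: 0.009
```

Call:
arm_command:
  increments:
    - [[0.005, -0.02, 0, 0, 0, 0], [0.01, -0.04, 0, 0, 0, 0]]

```text
time_s: 16.2
eef_pos: [489.1, 42.9, 84.2]
ee_rot: [-0.124, 0.992, 0.0, -0.0]
wrist_force: [-2.1, 2.8, 0.8]
gripper_width: 0.004
```

Call:
arm_command:
  increments:
    - [[0.005, -0.02, 0, 0, 0, 0], [0.01, -0.04, 0, 0, 0, 0]]

```text
time_s: 16.4
eef_pos: [490.0, 38.8, 84.1]
ee_rot: [-0.124, 0.992, -0.0, -0.0]
wrist_force: [-0.8, 1.9, 1.8]
gripper_width: 0.005
```

Call:
arm_command:
  increments:
    - [[0.005, -0.02, 0, 0, 0, 0], [0.01, -0.04, 0, 0, 0, 0]]

```text
time_s: 16.6
eef_pos: [490.8, 35.7, 84.2]
ee_rot: [-0.124, 0.992, 0.001, -0.0]
wrist_force: [-8.3, 21.8, 6.6]
gripper_width: 0.005
```

Call:
arm_command:
  increments:
    - [[0.005, -0.02, 0, 0, 0, 0], [0.01, -0.04, 0, 0, 0, 0]]

```text
time_s: 16.8
eef_pos: [490.8, 35.7, 84.3]
ee_rot: [-0.124, 0.992, 0.004, -0.001]
wrist_force: [-16.7, 57.2, 13.7]
gripper_width: 0.003
```

Call:
arm_command:
  increments:
    - [[0.005, -0.02, 0, 0, 0, 0], [0.007, -0.03, 0, 0, 0, 0]]

```text
time_s: 17.0
eef_pos: [490.7, 35.8, 84.4]
ee_rot: [-0.124, 0.992, 0.007, -0.001]
wrist_force: [-20.9, 75.6, 18.0]
gripper_width: 0.004
```

Call:
arm_command:
  increments:
    - [[-0.03, 0.1, 0, 0, 0, 0], [-0.06, 0.25, 0, 0, 0, 0], [-0.12, 0.5, 0, 0, 0, 0], [-0.12, 0.5, 0.4, 0, 0, 0], [-0.12, 0.5, 0.8, 0, 0, 0]]

```text
time_s: 17.5
eef_pos: [480.2, 78.3, 164.7]
ee_rot: [-0.124, 0.992, -0.0, -0.001]
wrist_force: [-0.2, -0.5, 0.5]
gripper_width: 0.01
```

Call:
arm_command:
  increments:
    - [[0, 0.1, 0.4, 0, 0, 0], [0, 0.2, 0.8, 0, 0, 0], [0, 0.2, 0.8, 0, 0, 0]]

```text
time_s: 17.8
eef_pos: [482.6, 98.8, 249.3]
ee_rot: [-0.124, 0.992, -0.0, 0.004]
wrist_force: [0.1, -0.0, 0.2]
gripper_width: 0.004
```

```bash
python3 - <<'E'
from h import *
stt()
for n in('scene','top'):
  a=arm.capture(n);save(a,'x_%s.png'%n)
  for k in('guard_post','lever_grip','watch'):
    for x in arm.spot_point(n,k)[:2]: print(n,k,x['confidence'],toP(x['centre']))
st=arm.read_state();w=arm.capture('wrist')
for x in arm.spot_point('wrist','guard_post')[:2]: print('w',x['confidence'],toP(x['centre']))
E
```

```text
17.8 press [-128.2  169.8  249.3] F [ 0.1 -0.   0.2] q [ 0.13  0.12  1.59 -0.    1.42 -1.69]
scene guard_post 0.58 [-131.31183737   84.09030645  151.1       ]
scene lever_grip 0.98 [-124.09931224 -125.34555361  287.4       ]
top guard_post 0.6 [-132.6423691    84.94452266  152.5       ]
top lever_grip 0.66 [-123.4028688  -127.07036275  286.9       ]
top watch 0.6 [-0.19037706  0.81076127 48.9       ]
w 0.97 [-134.15035656   83.88340353  151.1       ]
```

The guard reads 84 mm from three cameras, which means 0.200 m, so it is shut. Next is the lever. I'll hover above the grip first.

Call:
arm_command:
  increments:
    - [[0.05, -0.2, 0.3, 0, 0, 0], [0.12, -0.45, 0.51, 0, 0, 0], [0.19, -0.7, 0.51, 0, 0, 0], [0.26, -0.95, 0.51, 0, 0, 0]]

```text
time_s: 18.7
eef_pos: [507.1, 2.0, 295.6]
ee_rot: [-0.124, 0.992, -0.0, 0.0]
wrist_force: [0.2, 0.7, -0.3]
gripper_width: 0.007
```

Call:
arm_command:
  increments:
    - [[0.09, -0.32, 0, 0, 0, 0], [0.18, -0.64, 0, 0, 0, 0], [0.26, -0.95, 0, 0, 0, 0]]

```text
time_s: 19.0
eef_pos: [533.0, -93.4, 294.9]
ee_rot: [-0.124, 0.992, 0.0, -0.0]
wrist_force: [0.5, 0.5, -0.2]
gripper_width: 0.004
```

Call:
arm_command:
  increments:
    - [[0.09, -0.32, 0, 0, 0, 0], [0.18, -0.64, 0, 0, 0, 0], [0.26, -0.95, 0, 0, 0, 0], [0.26, -0.95, 0, 0, 0, 0]]

```text
time_s: 19.4
eef_pos: [558.8, -190.1, 293.9]
ee_rot: [-0.122, 0.993, 0.0, -0.001]
wrist_force: [-0.2, -0.5, 0.3]
gripper_width: 0.007
```

```bash
python3 - <<'E'
from h import *
stt();w=wr([(320,y) for y in range(205,235,5)]);save(w,'w3.png')
for x in arm.spot_point('wrist','lever_grip')[:2]: print('w',x['confidence'],toP(x['centre']))
E
```

```text
19.4 press [-125.5 -128.9  293.9] F [-0.2 -0.5  0.3] q [-0.39  0.34  1.22 -0.    1.58 -2.21]
(320, 205) tool [-77.   1. 293.] press [ -49. -128.    1.] [150 148 140]
(320, 210) tool [-87.   1. 292.] press [ -39. -129.    1.] [150 148 140]
(320, 215) tool [8. 1. 5.] press [-134. -128.  289.] [34 30 31]
(320, 220) tool [6. 1. 1.] press [-131. -128.  293.] [46 44 45]
(320, 225) tool [2. 1. 0.] press [-127. -128.  294.] [43 39 41]
(320, 230) tool [  9.   1. -26.] press [-134. -128.  320.] [31 28 28]
w 0.6 [-128.52801153 -128.96586059  282.9       ]
w 0.43 [  3.43008444   2.46975448 102.5       ]
```

View pics/w3.png

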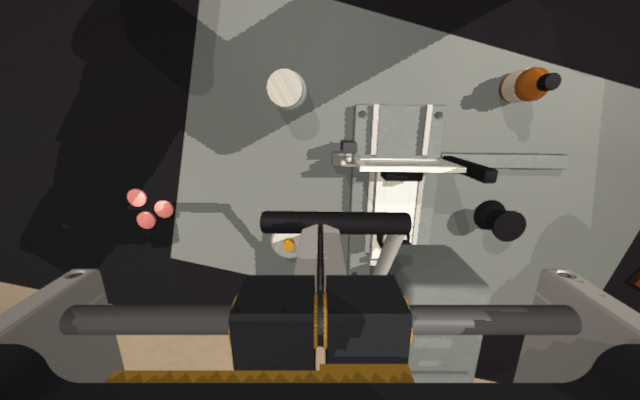

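The wrist view shows the fingertips centred over the grip bar, with the tip at (320,228) and the bar across v≈222. The bar top is at z 294. I'll descend to contact.

Call:
arm_command:
  increments:
    - [[0, 0, -0.08, 0, 0, 0], [0, 0, -0.15, 0, 0, 0], [0, 0, -0.2, 0, 0, 0]]

```text
time_s: 19.8
eef_pos: [558.6, -186.2, 274.3]
ee_rot: [-0.124, 0.992, 0.0, -0.0]
wrist_force: [-0.6, -0.2, 12.5]
gripper_width: 0.001
```

Call:
arm_command:
  increments:
    - [[0, 0, -0.02, 0, 0, 0], [0, 0, -0.04, 0, 0, 0]]

```text
time_s: 20.0
eef_pos: [558.0, -186.6, 272.3]
ee_rot: [-0.124, 0.992, -0.0, -0.0]
wrist_force: [-15.2, 2.7, 16.7]
gripper_width: 0.007
```

Call:
arm_command:
  increments:
    - [[-0.041, -0.01, -0.069, 0, 0, 0], [-0.078, -0.02, -0.14, 0, 0, 0], [-0.11, -0.028, -0.214, 0, 0, 0], [-0.14, -0.035, -0.289, 0, 0, 0], [-0.165, -0.042, -0.366, 0, 0, 0]]

```text
time_s: 20.5
eef_pos: [541.6, -191.3, 235.4]
ee_rot: [-0.124, 0.992, -0.001, -0.0]
wrist_force: [-8.3, -1.2, 9.7]
gripper_width: 0.007
```

```bash
python3 - <<'E'
from h import *
stt();w=wr([(320,y) for y in range(210,235,5)])
a=arm.capture('scene')
for x in arm.spot_point('scene','lever_grip')[:2]: print(x['confidence'],toP(x['centre']))
E
```

```text
20.5 press [-142.5 -125.8  235.4] F [-8.3 -1.2  9.7] q [-0.4   0.32  1.38 -0.    1.44 -2.22]
(320, 210) tool [-66.   1. 234.] press [ -76. -126.    2.] [142 141 132]
(320, 215) tool [-75.   1. 235.] press [ -67. -126.    1.] [141 140 132]
(320, 220) tool [ 11.   1. -12.] press [-153. -125.  248.] [28 25 28]
(320, 225) tool [  9.   1. -17.] press [-151. -125.  252.] [28 26 28]
(320, 230) tool [  9.   1. -26.] press [-151. -125.  261.] [28 26 24]
0.78 [-143.55333305 -125.97091268  249.2       ]
0.33 [-246.66113769 -181.68070197    2.9       ]
```

Call:
arm_command:
  increments:
    - [[-0.023, -0.006, -0.086, 0, 0, 0], [-0.042, -0.011, -0.174, 0, 0, 0], [-0.054, -0.014, -0.263, 0, 0, 0], [-0.062, -0.016, -0.353, 0, 0, 0], [-0.065, -0.017, -0.443, 0, 0, 0]]

```text
time_s: 21.15
eef_pos: [535.4, -193.0, 190.7]
ee_rot: [-0.124, 0.992, -0.001, -0.0]
wrist_force: [-5.3, -2.4, 7.6]
gripper_width: 0.005
```

Call:
arm_command:
  increments:
    - [[0.003, 0.001, -0.09, 0, 0, 0], [0.011, 0.003, -0.18, 0, 0, 0], [0.023, 0.006, -0.269, 0, 0, 0], [0.042, 0.011, -0.357, 0, 0, 0], [0.065, 0.017, -0.443, 0, 0, 0]]

```text
time_s: 21.65
eef_pos: [542.0, -191.3, 146.2]
ee_rot: [-0.124, 0.992, -0.0, -0.0]
wrist_force: [-5.8, -2.4, 7.0]
gripper_width: 0.002
```

Call:
arm_command:
  increments:
    - [[0.012, 0.003, -0.036, 0, 0, 0], [0.023, 0.006, -0.071, 0, 0, 0], [0.036, 0.009, -0.106, 0, 0, 0], [0.049, 0.013, -0.141, 0, 0, 0]]

```text
time_s: 22.05
eef_pos: [546.9, -190.1, 132.5]
ee_rot: [-0.124, 0.992, -0.001, -0.0]
wrist_force: [-7.6, -1.8, 9.9]
gripper_width: -0.0
```

Call:
arm_command:
  increments:
    - [[0.015, 0.004, -0.034, 0, 0, 0], [0.03, 0.007, -0.068, 0, 0, 0]]

```text
time_s: 22.25
eef_pos: [549.9, -189.4, 125.7]
ee_rot: [-0.124, 0.992, -0.001, -0.0]
wrist_force: [-7.5, -2.0, 10.1]
gripper_width: 0.005
```

Call:
arm_command:
  increments:
    - [[0.003, 0.001, -0.01, 0, 0, 0], [0.007, 0.002, -0.02, 0, 0, 0]]

```text
time_s: 22.45
eef_pos: [550.5, -189.2, 124.1]
ee_rot: [-0.124, 0.992, -0.001, -0.0]
wrist_force: [-12.7, -1.9, 19.1]
gripper_width: 0.005
```

Call:
arm_command:
  increments:
    - [[0, 0, -0.01, 0, 0, 0], [0, 0, -0.01, 0, 0, 0], [0, 0, -0.01, 0, 0, 0], [0, 0, -0.01, 0, 0, 0], [0, 0, -0.01, 0, 0, 0]]

```text
time_s: 22.95
eef_pos: [550.5, -189.3, 124.1]
ee_rot: [-0.124, 0.992, -0.001, 0.0]
wrist_force: [-12.6, -0.5, 21.2]
gripper_width: 0.005
```

Call:
arm_command:
  increments:
    - [[0, 0, 0, 0, 0, 0], [0, 0, 0, 0, 0, 0], [0, 0, 0, 0, 0, 0], [0, 0, 0, 0, 0, 0]]

```text
time_s: 23.35
eef_pos: [550.5, -189.3, 124.1]
ee_rot: [-0.124, 0.992, -0.001, 0.0]
wrist_force: [-12.6, -0.6, 20.7]
gripper_width: 0.006
```

```bash
python3 - <<'E'
from h import *
stt()
for n in('scene','top'):
  a=arm.capture(n);save(a,'h_%s.png'%n)
  for k in('lever_grip','guard_post'):
    for x in arm.spot_point(n,k)[:1]: print(n,k,x['confidence'],toP(x['centre']))
E
```

```text
23.35 press [-133.3 -126.1  124.1] F [-12.6  -0.6  20.7] q [-0.39  0.43  1.5  -0.    1.22 -2.21]
scene lever_grip 0.93 [-137.37203058 -126.82032405  136.9       ]
scene guard_post 0.88 [-131.69288979   85.8381048   150.4       ]
top guard_post 0.81 [-132.8328953    85.81842183  149.9       ]
```

```bash
python3 - <<'E'
from h import *
f=lambda q:np.array([-c*150*np.cos(.6-q),-s*150*np.cos(.6-q),150*np.sin(.6-q)])/100
for i in range(6):
  q0=1.05-.175*i; print([ (f(q0-.035*j)-f(q0)).round(3).tolist()+[0,0,0] for j in range(1,6)])
E
```

```text
[[-0.021, -0.005, 0.048, 0, 0, 0], [-0.041, -0.01, 0.096, 0, 0, 0], [-0.059, -0.015, 0.145, 0, 0, 0], [-0.075, -0.019, 0.195, 0, 0, 0], [-0.09, -0.023, 0.245, 0, 0, 0]]
[[-0.013, -0.003, 0.051, 0, 0, 0], [-0.024, -0.006, 0.102, 0, 0, 0], [-0.034, -0.009, 0.154, 0, 0, 0], [-0.041, -0.011, 0.205, 0, 0, 0], [-0.047, -0.012, 0.258, 0, 0, 0]]
[[-0.004, -0.001, 0.052, 0, 0, 0], [-0.007, -0.002, 0.105, 0, 0, 0], [-0.007, -0.002, 0.157, 0, 0, 0], [-0.006, -0.002, 0.21, 0, 0, 0], [-0.003, -0.001, 0.262, 0, 0, 0]]
[[0.005, 0.001, 0.052, 0, 0, 0], [0.011, 0.003, 0.104, 0, 0, 0], [0.019, 0.005, 0.156, 0, 0, 0], [0.029, 0.007, 0.208, 0, 0, 0], [0.041, 0.01, 0.259, 0, 0, 0]]
[[0.013, 0.003, 0.051, 0, 0, 0], [0.029, 0.007, 0.101, 0, 0, 0], [0.045, 0.012, 0.15, 0, 0, 0], [0.064, 0.016, 0.199, 0, 0, 0], [0.084, 0.021, 0.247, 0, 0, 0]]
[[0.022, 0.006, 0.047, 0, 0, 0], [0.045, 0.011, 0.094, 0, 0, 0], [0.07, 0.018, 0.14, 0, 0, 0], [0.097, 0.025, 0.185, 0, 0, 0], [0.125, 0.032, 0.228, 0, 0, 0]]
```

Call:
arm_command:
  increments:
    - [[-0.021, -0.005, 0.048, 0, 0, 0], [-0.041, -0.01, 0.096, 0, 0, 0], [-0.059, -0.015, 0.145, 0, 0, 0], [-0.075, -0.019, 0.195, 0, 0, 0], [-0.09, -0.023, 0.245, 0, 0, 0]]

```text
time_s: 24.15
eef_pos: [542.7, -191.1, 148.0]
ee_rot: [-0.124, 0.992, -0.001, 0.001]
wrist_force: [2.0, 1.2, 8.9]
gripper_width: 0.004
```

Call:
arm_command:
  increments:
    - [[-0.013, -0.003, 0.051, 0, 0, 0], [-0.024, -0.006, 0.102, 0, 0, 0], [-0.034, -0.009, 0.154, 0, 0, 0], [-0.041, -0.011, 0.205, 0, 0, 0], [-0.047, -0.012, 0.258, 0, 0, 0]]

```text
time_s: 24.65
eef_pos: [538.7, -192.0, 174.0]
ee_rot: [-0.124, 0.992, -0.001, 0.002]
wrist_force: [5.7, 2.2, 7.0]
gripper_width: 0.008
```

Call:
arm_command:
  increments:
    - [[-0.004, -0.001, 0.052, 0, 0, 0], [-0.007, -0.002, 0.105, 0, 0, 0], [-0.007, -0.002, 0.157, 0, 0, 0], [-0.006, -0.002, 0.21, 0, 0, 0], [-0.003, -0.001, 0.262, 0, 0, 0]]

```text
time_s: 25.15
eef_pos: [538.1, -192.2, 199.9]
ee_rot: [-0.124, 0.992, -0.001, 0.002]
wrist_force: [4.9, 0.4, 6.2]
gripper_width: 0.005
```

Call:
arm_command:
  increments:
    - [[0.005, 0.001, 0.052, 0, 0, 0], [0.011, 0.003, 0.104, 0, 0, 0], [0.019, 0.005, 0.156, 0, 0, 0], [0.029, 0.007, 0.208, 0, 0, 0], [0.041, 0.01, 0.259, 0, 0, 0]]

```text
time_s: 25.65
eef_pos: [542.0, -191.1, 225.6]
ee_rot: [-0.124, 0.992, -0.0, 0.002]
wrist_force: [3.8, 0.8, 5.2]
gripper_width: 0.004
```

Call:
arm_command:
  increments:
    - [[0.013, 0.003, 0.051, 0, 0, 0], [0.029, 0.007, 0.101, 0, 0, 0], [0.045, 0.012, 0.15, 0, 0, 0], [0.064, 0.016, 0.199, 0, 0, 0], [0.084, 0.021, 0.247, 0, 0, 0]]

```text
time_s: 26.15
eef_pos: [549.5, -189.3, 249.5]
ee_rot: [-0.124, 0.992, 0.0, -0.0]
wrist_force: [3.0, 1.5, 4.5]
gripper_width: 0.008
```

Call:
arm_command:
  increments:
    - [[0.022, 0.006, 0.047, 0, 0, 0], [0.045, 0.011, 0.094, 0, 0, 0], [0.07, 0.018, 0.14, 0, 0, 0], [0.097, 0.025, 0.185, 0, 0, 0], [0.125, 0.032, 0.228, 0, 0, 0]]

```text
time_s: 26.65
eef_pos: [562.1, -186.3, 272.3]
ee_rot: [-0.124, 0.992, -0.0, -0.0]
wrist_force: [3.4, -0.8, 3.6]
gripper_width: 0.005
```

Call:
arm_command:
  increments:
    - [[0.01, 0.003, 0.015, 0, 0, 0], [0.015, 0.004, 0.03, 0, 0, 0], [0.015, 0.004, 0.045, 0, 0, 0], [0.015, 0.004, 0.06, 0, 0, 0], [0.015, 0.004, 0.08, 0, 0, 0]]

```text
time_s: 27.15
eef_pos: [563.1, -185.9, 279.6]
ee_rot: [-0.124, 0.992, 0.0, -0.001]
wrist_force: [1.2, 0.2, 0.1]
gripper_width: 0.006
```

Call:
arm_command:
  increments:
    - [[0, 0, 0.1, 0, 0, 0], [0, 0, 0.3, 0, 0, 0], [0, 0, 0.5, 0, 0, 0], [0, 0, 0.6, 0, 0, 0], [0, 0, 0.6, 0, 0, 0]]

```text
time_s: 27.65
eef_pos: [563.6, -186.0, 341.4]
ee_rot: [-0.124, 0.992, -0.001, 0.001]
wrist_force: [0.5, 0.6, 0.5]
gripper_width: 0.006
```

```bash
python3 - <<'E'
from h import *
stt()
for n in('scene','top','wrist'):
  a=arm.capture(n);save(a,'e_%s.png'%n)
  for k in('lever_grip','guard_post','watch','oil','loupe','jar','block'):
    for x in arm.spot_point(n,k)[:1]: print(n,k,x['confidence'],toP(x['centre']).round(1),np.round(x['centre']))
E
```

```text
27.65 press [-119.8 -126.1  341.4] F [0.5 0.6 0.5] q [-0.38  0.34  1.11 -0.    1.68 -2.2 ]
scene lever_grip 0.91 [-125.4 -125.6  286.5] [ 558. -187.  286.]
scene guard_post 0.67 [-135.8   81.4  152.1] [497.  11. 152.]
scene watch 0.68 [-2.9 -0.1 48.6] [646. -35.  49.]
scene oil 0.87 [-250.   187.7    3.9] [360.  86.   4.]
scene loupe 0.89 [-21.4 185.4  -0.4] [582. 140.  -0.]
scene jar 0.73 [-245.  -181.    -0.8] [ 456. -270.   -1.]
scene block 0.73 [-38.4  -0.8  19.5] [612. -44.  20.]
top lever_grip 0.73 [-123.5 -125.9  282.4] [ 560. -187.  282.]
top guard_post 0.74 [-132.5   86.4  151.6] [499.  17. 152.]
top watch 0.8 [-0.9  3.  47.6] [647. -32.  48.]
top oil 0.86 [-251.7  191.2    2.3] [358.  89.   2.]
top loupe 0.83 [-28.6 184.3   2.3] [576. 137.   2.]
top block 0.43 [  16.9 -188.3    2.9] [ 712. -213.    3.]
wrist lever_grip 0.72 [-126.4 -126.5  284.1] [ 557. -188.  284.]
wrist guard_post 0.57 [-138.3   85.4  151.6] [494.  14. 152.]
wrist watch 0.93 [ 3.1  4.1 51.9] [651. -30.  52.]
wrist oil 0.7 [-246.6  191.8    1.2] [362.  91.   1.]
wrist loupe 0.64 [-28.8 183.4   3.9] [576. 136.   4.]
wrist jar 0.87 [-245.8 -174.4    1.5] [ 453. -264.    2.]
wrist block 0.7 [-46.7  -3.6 150. ] [604. -49. 150.]
```

View pics/e_scene.png

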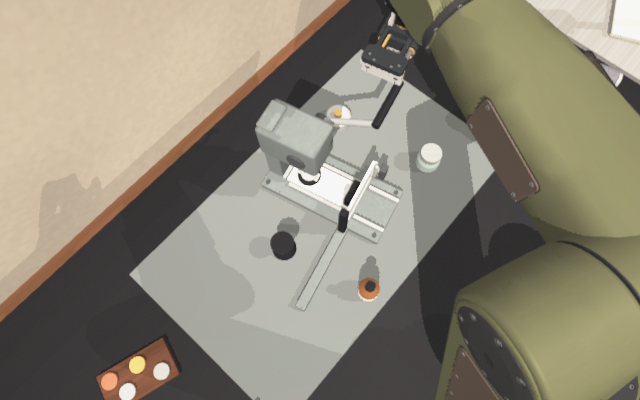

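The end state looks right. The lever is up at (387,104), the guard is shut with its post at (343,220), the carrier is home, and the bystanders haven't moved. The arm is clear, so I'll hand in.

```bash
python3 -c "
from workcell import arm
print(arm.hand_in())"
```

```text
the job is handed in; nothing more can be done
None
```

I finished the job and handed it in at about 28–29 s of the 72 s allowed. The hand-in gives no verdict, so what follows rests on my own last checks.

**What I did**
- **Carrier:** I slid it home until the force jumped to 21 N against the stop.
- **Guard:** I pushed it shut onto its end stop. I had it pressing up to about 75 N there, higher than needed, but with the fingertips and below the 120 N wrist limit.
- **Lever:** I pressed it down to its stop and held it there for at least 0.9 s at about 21 N. I then eased it up over about 3.3 s, with the fingertips staying in contact until it was home.

**Last checks**

| Item | Reading | Meaning |
|---|---|---|
| Lever grip | z 282–287 mm (home is 285) | lever home |
| Guard post | y 81–86 mm | guard at about 0.200 m, shut |
| Watch | 3 mm off the ram axis (scene and top cameras), about 5 mm (wrist camera) | home, within the networks' 4 mm accuracy |
| Wrist force | about 0 N, arm clear | robot touching nothing |
| Loupe, oil, jar | within about 7 mm of their starting readings | not disturbed, within network noise |
| Bench block | about 3 mm from its start (top camera only) | not disturbed; the other two cameras took something else for it |

**What disagreed with the text**
- **Fingertips:** the text puts them 11 mm ahead of the TCP, but the wrist depth showed them shut about 21 mm behind it. My first push therefore passed over the carrier's block without touching it, and I repeated it lower.
- **Not measured:** I had no direct reading of the die's force on the watch or of the latch click. I took both from the stroke and guard positions.

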